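Put the grit jar away in the gated locker

TASK

Open the locker's gate by pressing it in against its spring buffer and lifting the latch bar over the hooked catch, stand the loose grit jar upright inside, then swing the gate shut, press it in, and let the bar drop back behind the catch so that the gate is latched again. Do not force the gate or the bar against the catch or the stop, do not tip the jar over, and leave the other things on the bench where they lie.

Things in the scene. Friction and masses are not known exactly. Their poses are not given: they have to be found in the camera images.
- locker: low grey steel locker fixed to the bench, 130 deep (x) x 160 wide (y) x 53 mm high. Origin: centre of its underside, 3 mm above the bench; x points inward from its open front (front at x = -65 mm), y to the left seen from the front. Fixed jars stand at the back, their fronts at x = +20 mm. The roof (underside 53 mm above the bench, 3 thick) begins only at x = -40 mm, so fingers holding a jar can go in as far as that edge.
- doorway (a point): middle of the doorway's sill, in the front plane, on the locker's floor (5 mm above the bench); axes as the locker's. The doorway is 100 mm wide (50 to each side). A jar whose centre stands 10 mm or more behind this point is inside; at 13 mm or more the shut gate does not touch it.
- gate (a joint): angle (rad) of the barred gate, 118 wide, 42 high (11 to 53 mm above the bench), 6 thick, on a vertical pin at the left. 0.062 = latched, a slow-return spring buffer pushing it out; less = pressed in; grows as its right end swings out, up to 2.4; at 1.8 the doorway is clear. It stays where left. Pushed at the stem it moves in from about 6 N and meets the stop at 9 to 15 N.
- latch_bar (a joint): angle (rad) of the latch bar: an 8 mm round bar in front of the gate, pivoted on the gate near its hinge side, falling by its own weight. 0 = down, level; grows as its free end is lifted, up to 0.35. It must be at 0.14 or more to pass over the catch.
- stem (a point): grasp point on the bar's upright stem: a round black grip sleeve 12 mm thick, reaching from 22 mm below this point to 24 mm above it. Bar down: 79 mm above the bench, 100 mm from the gate's pin along the gate, 8.5 mm in front of its middle plane. Pulling the stem along the gate towards the hinge lifts and leans the bar too; the stem can turn in loosely closed fingers.
- gate_hinge (a point): point on the vertical axis of the gate's pin, 37 mm above the bench; in the locker's frame at x = -70, y = +60 mm. It turns with the gate.
- bar_pivot (a point): pivot of the latch bar on the gate, 37 mm above the bench, 28 mm from the pin along the gate; the bar turns about the gate's normal here. The stem point lies 72 mm from it along the bar and 42 mm above the bar's axis.
- catch: catch on the locker's right front cheek, origin and axes as locker. A lug in front of the bar's end (x = -92, y = -68 mm) has a hook on top (46 mm above the bench) pointing inward over the bar, a ramp outside. Hook and rubber stop are on one adjustable slide, its setting unseen: the bar is free once the gate is pressed in 1.5 to 6.5 mm at the stem; the stop follows 2 mm later.
- jar_centre (a point): centre (half-way up) of the loose grit jar, the only jar outside the locker: round, 30 mm across, 42 mm high, dark body, wide ribbed screw cap (30 to 42 mm up), about 30 g.
- petri_dish: shallow dish, 45 mm across, 10 mm high, a bystander; origin at the centre of its underside
- brush: cleaning brush, 140 mm long along its y, 9 mm thick, a bystander; origin under its middle
Mind the look-alikes: they are no part of the job. Several things look just like the part that bears jar_centre: the one meant starts nearest to the robot's base.

How it is judged (in metres and radians):
On the way, in this order (a step that is already met when the one before it is completed fails the run):
1. the bar is lifted out of the catch and the gate is swung open (beyond 1.0 rad) (value of joint gate above 1 rad), for 0.2 s.
2. the jar stands upright inside the locker, let go (x of jar_centre in the frame of locker between -0.058 and 0.02 m and y of jar_centre in the frame of locker between -0.05 and 0.05 m and z of jar_centre in the frame of locker between 0.012 and 0.034 m and angle between jar_centre's own z axis and vertical below 0.2 rad and contact force between the fingers and grit_jar below 0.1 N), for 0.2 s.
At the end, for the whole second after the job is handed in: The gate is shut and at rest (angle below 0.085 rad) with its bar down behind the catch (bar angle below 0.04 rad), and the grit jar stands upright (within 0.2 rad) at rest inside the locker, behind the gate (x of jar_centre in the frame of locker between -0.058 and 0.02 m and y of jar_centre in the frame of locker between -0.05 and 0.05 m and z of jar_centre in the frame of locker between 0.012 and 0.034 m and angle between jar_centre's own z axis and vertical below 0.2 rad and value of joint gate between -0.03 and 0.085 rad and value of joint latch_bar below 0.04 rad and linear speed of grit_jar below 0.02 m/s and velocity of joint gate between -0.05 and 0.05 rad/s); the robot touches nothing.
It fails at once if the gate or its bar is forced against the catch or the stop with more than 15 N (contact force between gate and catch above 15 N).
It fails at once if the jar is tipped over (angle between jar_centre's own z axis and vertical above 0.8 rad).
It fails at once if the dish or the brush is moved by more than 20 mm (distance of any of petri_dish, brush from where it was at the start of the episode above 0.02 m).
It also fails if it takes over 72 s, if anything falls off the work surface, if the arm or the gripper's body presses on something with over 40 N, if the wrist force passes 120 N, or if a joint passes its speed limit or range.

ROBOT

A 6-joint arm with a two-finger parallel gripper is mounted at the origin on a cart in front of the work surface, level with it; the furniture and walls round the work are solid. World frame = base frame: x ahead of the robot, y to its left, z up, the work surface at z = 0. Lengths are in mm, angles in degrees, forces in N, time in s.
With the tool pointing down it reaches from about 350 to 850 mm from the base axis. Payload 8.1 kg.
Tool frame: the origin (TCP) lies midway between the tips of the shut fingers; the grasp point (between the pads) lies 19 mm behind it; z points along the fingers, y is the line along which they close (so a half turn about z gives the same grasp; the last joint's range is limited). The gripper opens to 85 mm and grips with 20 to 120 N. Pads are 22 mm wide; open, the fingers measure 114 mm over their backs; the gripper's body (76 mm by 85 mm) begins 54 mm behind the grasp point. The pads swing forward as they close: fully open they stand 13 mm farther back than shut.
Start: joints at [-81.326, 7.471, 85.268, -0, 87.261, -4.893], TCP at [140.776, -583.256, 231.292] pointing down, gripper open.
Joint ranges: [-169.43, 169.43], [-51.17, 129.36], [1.28, 143.12], [-76.62, 256.62], [0, 156.53], [-152.29, 152.29]. Speed limits (degrees/s): [136.94, 136.94, 159.86, 180, 180, 180].

INTERFACE

Orientations are given as [roll, pitch, yaw] about the fixed x, y, z axes, in that order (R = Rz(yaw) Ry(pitch) Rx(roll)).
In Python, from bench import r gives the robot as it stands. The module is installed in compiled form; this text tells all that it offers.
- The arm moves only by the tool jog_arm, never from a script. Its argument "rows" is a list of rows, each a list of 2 entries, a list of its own where there are three numbers: the shift along the tool's x, y, z in mm, then the turn, a rotation vector about the tool's x, y, z in rad. A call has 1 to 10 rows; each row is the pose to reach, as a shift and turn from the pose commanded when the call began, along the tool's axes at that moment; what a row does not reach only later rows make up. A row lasts 1/10 s, in which the tool goes at most 50 mm and 8.59 degrees, less where a joint would pass 70% of its speed; a pose out of reach is approached as far as the arm can. A call with a gripper value outside its range is refused whole. "grip" is the finger opening in mm, from 0 to 85.4, set as the call begins (left out, the last holds). The fingers move at their own pace and stop on an object; "force" is the grip in N (left out, the last holds). Time passes only in rows, so rows that repeat a pose let the fingers close. It gives the time, the measured TCP pose, the force, the opening and the grip force at its end, in the units of the state.
- r.sense(): the state, without advancing time (a new reading comes with each control period).
- r.snapshot(name): name is "scene" or "side" or "wrist"; returns (picture, depth): 400x640x3 uint8, blue, green, red; 400x640 float32, mm along the optical axis (not along the pixel's ray), 0 where there is no reading.
- r.camera_params(name): a dict with "fx", "fy", "cx", "cy" (pixels), "dist_coeffs" ([k1, k2, p1, p2, k3] as OpenCV has them; the pictures are not rectified), "pose" (4x4, takes a point from camera to world coordinates); the wrist camera has in their place "tool_from_camera" (4x4, takes a point from camera to tool coordinates, whose origin is the TCP and whose axes are the flange's). Camera axes: x right, y down, z forward; pixel columns grow to the right and rows downward; lengths in mm; the calibration is good to about 2 mm. A picture is of the moment at which its call begins: read the wrist's pose just before it. camera_params takes no time and is no camera call.
- r.hand_in(): hands the job in; it is judged then, once.
The state is a dict: "time": time; "joint_pos": joint angles; "qd": joint speeds; "joint_efforts": joint torques, N m; "tool_pos": TCP position; "tcp_rot": TCP orientation; "ft_force": force on the tool from outside, world axes, zero at the start; "wrist_torque": the same for the moment, N m; "finger_gap": finger opening in mm; "grip_force": force on a finger pad.
Only numpy, scipy, OpenCV 4.12 (cv2) and the standard library are available. Lean on these libraries where they do the work, as an engineer would, in place of code of your own. Each camera call takes 0.05 s, during which the arm holds its last target. There are 200 camera calls.

## Working session

There is one attempt and no reset: what is moved stays moved. The work goes in short steps, Python scripts to look and compute and a tool call to move; the robot and the scene stay as the last step left them, time stands still between calls to the robot, and variables do not carry over. Pictures are saved under pics/ and viewed, at most 13 in all, crops included, and the job is handed in when it is done.

Besides the shell and the picture viewer there is one more tool, called after "Emit:" as name(argument=value, ...) on one line, values as JSON. jog_arm: Moves the arm, as the interface text tells. Its arguments: {"type":"object","properties":{"rows":{"type":"array"},"grip":{"type":"number"},"force":{"type":"number"}},"required":["rows"]}

```bash
mkdir -p pics; cat > h.py <<'E'
import numpy as np, cv2
from bench import r
from scipy.spatial.transform import Rotation as R
def snap(n,f=None):
    s=r.sense(); im,d=r.snapshot(n)
    if f: cv2.imwrite('pics/'+f,im)
    return s,im,d
def campose(n,s):
    p=r.camera_params(n)
    if n!='wrist': return p,np.array(p['pose'])
    T=np.eye(4);T[:3,:3]=R.from_euler('xyz',s['tcp_rot'],degrees=True).as_matrix();T[:3,3]=s['tool_pos']
    return p,T@np.array(p['tool_from_camera'])
def rays(n,s,px):
    p,T=campose(n,s)
    K=np.array([[p['fx'],0,p['cx']],[0,p['fy'],p['cy']],[0,0,1.]])
    u=cv2.undistortPoints(np.array(px,float).reshape(-1,1,2),K,np.array(p['dist_coeffs'])).reshape(-1,2)
    return T[:3,3],np.c_[u,np.ones(len(u))]@T[:3,:3].T
def onz(n,s,px,z):
    o,d=rays(n,s,px); return o+d*((z-o[2])/d[:,2])[:,None]
def cloud(n,s,dep):
    v,u=np.mgrid[0:400,0:640]; px=np.c_[u.ravel(),v.ravel()]
    o,d=rays(n,s,px); z=dep.ravel()
    return (o+d*z[:,None]).reshape(400,640,3)
def proj(n,s,P):
    p,T=campose(n,s);Ti=np.linalg.inv(T)
    K=np.array([[p['fx'],0,p['cx']],[0,p['fy'],p['cy']],[0,0,1.]])
    return cv2.projectPoints(np.array(P,float).reshape(-1,1,3),cv2.Rodrigues(Ti[:3,:3])[0],Ti[:3,3],K,np.array(p['dist_coeffs']))[0].reshape(-1,2)
E
python3 - <<'E'
from h import *
ims=[]
for n in ['scene','side','wrist']:
    s,im,d=snap(n,n+'0.png'); np.save(n+'0.npy',d); print(n,(d>0).mean(),campose(n,s)[1].round(2).tolist(), r.camera_params(n)['fx'])
print(r.sense())
E
```

```text
scene 0.99386328125 [[0.68, -0.36, 0.64, -329.11], [-0.73, -0.31, 0.61, -876.61], [-0.02, -0.88, -0.47, 721.28], [0.0, 0.0, 0.0, 1.0]] 501.86466047855447
side 0.99583984375 [[0.95, -0.15, 0.26, 198.1], [-0.3, -0.46, 0.83, -1120.43], [0.0, -0.87, -0.48, 676.19], [0.0, 0.0, 0.0, 1.0]] 513.3090885276101
wrist 0.995984375 [[0.24, -0.93, -0.28, 212.84], [-0.97, -0.23, -0.07, -564.74], [-0.0, 0.29, -0.96, 373.15], [0.0, 0.0, 0.0, 1.0]] 283.71139345204443
{'time': 0.15, 'joint_pos': array([-8.13234726e+01,  7.50551028e+00,  8.53150651e+01, -6.56210352e-04,
        8.72617021e+01, -4.89484426e+00]), 'qd': array([-0.03973853, -0.17906186, -0.12249799,  0.05169664, -0.00049419,
        0.001859  ]), 'joint_efforts': array([ 8.38495471e-04, -5.70061362e+01, -5.01158273e+01, -3.44994633e-04,
        9.55555035e-03, -3.33708681e-05]), 'tool_pos': array([ 140.72923488, -582.82706436,  230.48071219]), 'tcp_rot': array([-1.79917967e+02, -6.36748422e-03,  1.35713989e+01]), 'ft_force': array([0.61454487, 0.43139531, 0.15998468]), 'wrist_torque': array([-0.02162086,  0.03431465, -0.0148125 ]), 'grip_force': 0.0, 'finger_gap': 85.50115370677074}
```

View pics/scene0.png

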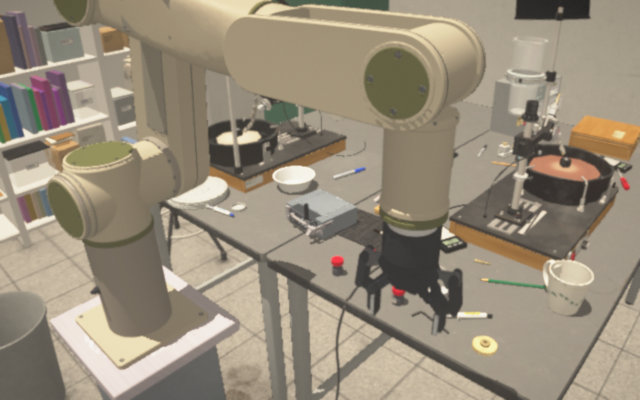

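View pics/side0.png

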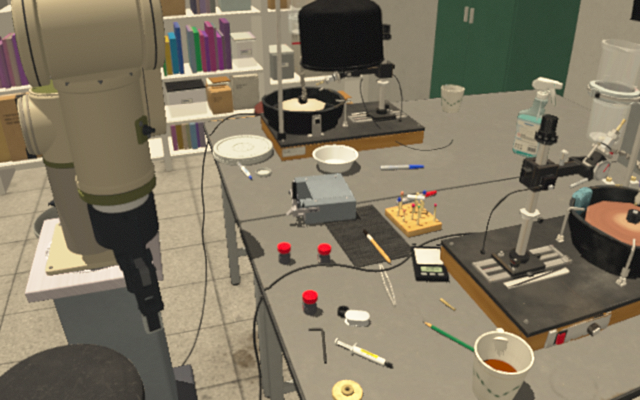

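The side view shows the locker at about (325,198) with its front facing left, and three red-capped jars at (284,247), (324,250) and (310,297). Next I'll measure.

```bash
python3 - <<'E'
from h import *
s=r.sense()
im=cv2.imread('pics/side0.png');d=np.load('side0.npy');C=cloud('side',s,d)
hsv=cv2.cvtColor(im,cv2.COLOR_BGR2HSV)
m=((hsv[...,0]<8)|(hsv[...,0]>172))&(hsv[...,1]>150)&(hsv[...,2]>90)
n,l,st,c=cv2.connectedComponentsWithStats(m.astype(np.uint8))
for i in range(1,n):
    if st[i,4]>30:
        P=C[l==i]; print(c[i].round(1),st[i],np.median(P,0).round(1),onz('side',s,[c[i]],38).round(1), np.hypot(*onz('side',s,[c[i]],38)[0,:2]))
# locker roof
Z=C[...,2]; 
reg=np.zeros(Z.shape,bool);reg[165:230,285:365]=1
P=C[reg&(abs(Z-56)<4)]
print(len(P),P.min(0),P.max(0)); rect=cv2.minAreaRect(P[:,:2].astype(np.float32));print(rect,cv2.boxPoints(rect))
print('bench z',np.median(Z[260:280,340:370]))
a=cv2.resize(im[160:240,270:380],None,fx=7,fy=7,interpolation=cv2.INTER_CUBIC)[:560,:770]
cv2.imwrite('pics/crop1.png',a)
E
```

```text
[430.3 193.1] [425 191  12   6  41] [884.4 -32.5   7.6] [[851.9 -80.1  38. ]] 855.6075559925275
[283.6 247.5] [277 242  14  12 129] [ 416.9 -212.8   42. ] [[ 417.6 -208.5   38. ]] 466.7676340005126
[324.  248.7] [318 243  13  12 128] [ 499.2 -244.4   41.9] [[ 500.9 -239.7   38. ]] 555.2415605983533
[309.5 296.5] [302 290  16  14 178] [ 421.8 -390.    41.8] [[ 422.6 -385.4   38. ]] 571.9303951669285
[560.2 338.1] [556 333  10  11  81] [ 817.4 -636.1   33.1] [[ 811.8 -640.7   38. ]] 1034.1596038235218
1348 [476.3106371  -89.45340219  52.01410663] [651.92552275  84.37815     59.96241051]
((564.69970703125, -0.39239501953125), (167.98538208007812, 160.81434631347656), 84.27175903320312) [[476.3107   -75.940216]
 [636.3221   -91.99112 ]
 [653.08875   75.155426]
 [493.07733   91.20633 ]]
bench z 1.4993010859670335
```

View pics/crop1.png

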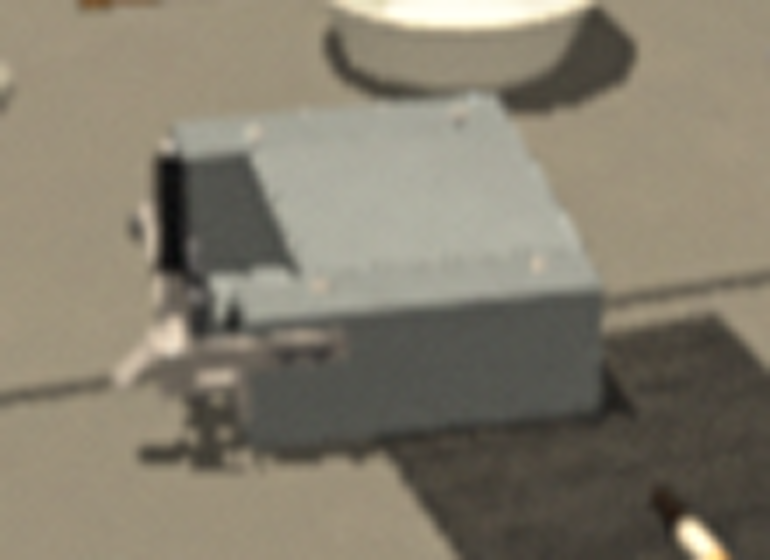

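Emit:
jog_arm(rows=[[[410,-435,0],[0,0,-1.234]],[[410,-435,0],[0,0,-1.234]],[[410,-435,0],[0,0,-1.234]],[[410,-435,0],[0,0,-1.234]],[[410,-435,0],[0,0,-1.234]],[[410,-435,0],[0,0,-1.234]],[[410,-435,0],[0,0,-1.234]],[[410,-435,0],[0,0,-1.234]],[[410,-435,0],[0,0,-1.234]],[[410,-435,0],[0,0,-1.234]]], grip=40)

```text
time: 1.15
tool_pos: [389.3, -147.2, 231.4]
tcp_rot: [180.0, 0.0, 84.3]
ft_force: [1.3, -1.2, 0.7]
finger_gap: 39.9
grip_force: 0.0
```

Emit:
jog_arm(rows=[[[50,20,0],[0,0,0]],[[94,40,0],[0,0,0]],[[94,40,0],[0,0,0]],[[94,40,0],[0,0,0]]])

```text
time: 1.55
tool_pos: [438.1, -58.2, 230.9]
tcp_rot: [-180.0, 0.0, 84.5]
ft_force: [-0.4, -0.3, 0.4]
finger_gap: 39.8
grip_force: 0.0
```

```bash
python3 - <<'E'
from h import *
import pickle
s,im,d=snap('wrist','w1.png'); np.save('w1.npy',d); pickle.dump(s,open('w1.pkl','wb')); print(s['tool_pos'],s['tcp_rot'],s['joint_pos'])
E
```

```text
[438.08818111 -58.20662769 230.94918859] [-1.79950547e+02  5.13861345e-03  8.44861074e+01] [-1.42106933e+01 -1.77655854e+01  1.09035509e+02 -1.25599793e-02
  8.87781839e+01 -8.69652540e+00]
```

View pics/w1.png

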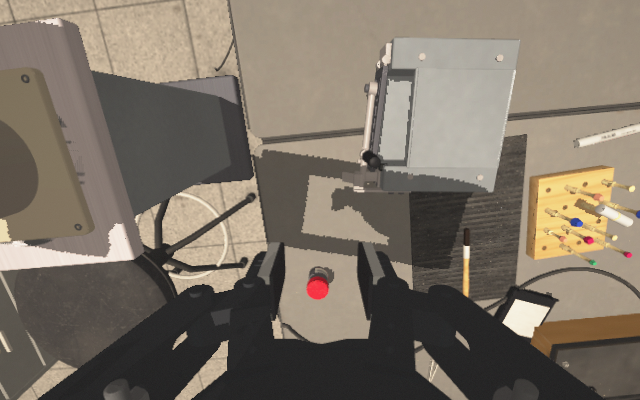

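The wrist view shows the locker at about (395–518, 38–190), the black stem at (370,158), and the jar cap at (318,288). Next I'll get positions from the depth.

```bash
cat > m1.py <<'E'
from h import *
import pickle
s=pickle.load(open('w1.pkl','rb'));d=np.load('w1.npy');im=cv2.imread('pics/w1.png');C=cloud('wrist',s,d);Z=C[...,2]
u=np.mgrid[0:400,0:640][1];v=np.mgrid[0:400,0:640][0]
reg=(u>340)&(u<530)&(v>25)&(v<205)
print('bench',np.median(Z[200:235,310:380]), np.median(Z[40:100,260:330]))
m=reg&(abs(Z-56)<5)
n,l,st,c=cv2.connectedComponentsWithStats(m.astype(np.uint8));i=1+st[1:,4].argmax();m=l==i
P=C[m];print('roof z',np.median(P[:,2]));rect=cv2.minAreaRect(P[:,:2].astype(np.float32));print(rect,cv2.boxPoints(rect).round(1))
# edges robust: fit lines
def edge(axis,lo):
    ang=np.radians(-5.7)
    for _ in range(4):
        ex=np.array([np.cos(ang),np.sin(ang)]);ey=np.array([-ex[1],ex[0]])
        a=P[:,:2]@(ex if axis==0 else ey);b=P[:,:2]@(ey if axis==0 else ex)
        bins=np.linspace(np.percentile(b,8),np.percentile(b,92),25)
        pts=[]
        for k in range(24):
            q=(b>=bins[k])&(b<bins[k+1])
            if q.sum()>3: pts.append(((bins[k]+bins[k+1])/2,a[q].min() if lo else a[q].max()))
        pts=np.array(pts);f=np.polyfit(*pts.T,1)
        for _ in range(3):
            res=abs(pts[:,1]-np.polyval(f,pts[:,0]));pts2=pts[res<2*np.median(res)+.3];f=np.polyfit(*pts2.T,1)
        ang+= (-np.arctan(f[0]) if axis==0 else np.arctan(f[0]))
    return np.degrees(ang),np.polyval(f,pts[:,0].mean()),res.std()
for ax,lo in [(0,False),(1,True),(1,False)]: print(ax,lo,edge(ax,lo))
st_=(u>340)&(u<400)&(v>120)&(v<190)&(Z>70)
Q=C[st_];print('stem',len(Q),Q.min(0),Q.max(0),np.median(Q,0)); T=Q[Q[:,2]>Q[:,2].max()-5];print(T.mean(0),len(T), u[st_].mean(),v[st_].mean())
hsv=cv2.cvtColor(im,cv2.COLOR_BGR2HSV)
m=((hsv[...,0]<8)|(hsv[...,0]>172))&(hsv[...,1]>150)&(hsv[...,2]>90)&(u<400)
print('cap',u[m].mean(),v[m].mean(),m.sum(),onz('wrist',s,[[u[m].mean(),v[m].mean()]],40),np.median(C[m],0))
E
python3 m1.py
```

```text
bench 0.07215061628420472 0.3116681686324796
roof z 56.22135169476701
((577.5464477539062, 1.0638656616210938), (160.04405212402344, 139.8424072265625), 84.80402374267578) [[500.7 -72.3]
 [639.9 -85. ]
 [654.4  74.4]
 [515.2  87.1]]
0 False (np.float64(-5.80378746262893), np.float64(642.6298148913482), np.float64(0.26828864802619845))
1 True (np.float64(-6.5479735966886015), np.float64(-12.051033277994684), np.float64(0.262114634647924))
1 False (np.float64(-5.818302449248276), np.float64(138.98090275401205), np.float64(0.3144935255259652))
stem 202 [445.32724776 -34.8636847   70.51057414] [497.97335602  16.46662386 373.75548851] [490.11276312 -27.40221884 101.92188238]
[445.32724776  16.46662386 373.75548851] 13 372.05445544554453 158.73762376237624
cap 317.12213740458014 287.4580152671756 393 [[ 419.25598324 -203.19543246   40.        ]] [ 419.37690369 -201.68642222   42.24019171]
```

Emit:
jog_arm(rows=[[[17,25,50],[0,0,0.03]],[[33.8,51,100],[0,0,0.061]],[[33.8,51,106],[0,0,0.061]],[[33.8,51,106],[0,0,0.061]],[[33.8,51,106],[0,0,0.061]]])

```text
time: 2.1
tool_pos: [491.5, -32.5, 125.6]
tcp_rot: [-179.9, 0.0, 80.7]
ft_force: [0.5, -0.1, 0.1]
finger_gap: 40.1
grip_force: 0.0
```

```bash
python3 - <<'E'
from h import *
s,im,d=snap('wrist','w2.png');C=cloud('wrist',s,d);Z=C[...,2];print(s['tool_pos'],s['tcp_rot'],s['ft_force'])
m=(Z>60)&(Z<110)&(abs(C[...,0]-490)<30)&(abs(C[...,1]+30)<30);print(m.sum())
for a,b in [(60,70),(70,80),(80,90),(90,100),(100,106)]:
    q=C[m&(Z>a)&(Z<=b)]
    if len(q)>3: print(a,len(q),q.min(0).round(1),q.max(0).round(1),q.mean(0).round(1))
print(proj('wrist',s,[[492,-29.5,103],[492,-29.5,80]]))
s,im,d=snap('side');np.save('side1.npy',d);cv2.imwrite('pics/side1.png',im);C=cloud('side',s,d);Z=C[...,2]
m=(Z>60)&(Z<106)&(abs(C[...,0]-490)<20)&(abs(C[...,1]+30)<20)
q=C[m];print(len(q),q.mean(0) if len(q) else 0)
E
```

```text
[491.48242841 -32.46991606 125.59826798] [-1.79939387e+02  2.31092162e-02  8.06801607e+01] [ 0.48596453 -0.09593994  0.07532092]
579
60 77 [486.9 -30.1  60. ] [498.5 -23.3  70. ] [493.  -25.1  64.3]
70 70 [487.3 -29.1  70.2] [498.1 -23.4  79.9] [493.2 -25.1  75.1]
80 84 [486.4 -30.5  80.1] [498.2 -23.5  89.9] [493.  -25.4  85.2]
90 98 [487.  -29.5  90.1] [498.1 -23.5  99.8] [493.1 -25.1  95.3]
100 250 [486.7 -35.  100.1] [498.  -23.7 104.5] [492.5 -28.9 102.6]
[[320.88464789 235.78943194]
 [320.902385   222.7547191 ]]
85 [491.0556252  -34.52718824  83.21021266]
```

View pics/w2.png

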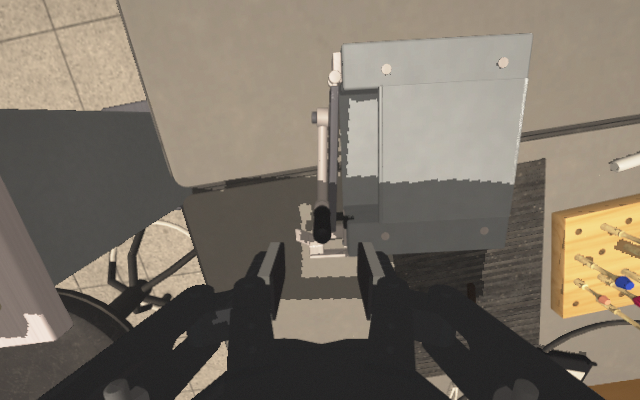

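The stem at (322,225) lines up between the fingers, and its centre measures (492.4, −29.5). Descending to grip it.

Emit:
jog_arm(rows=[[[3,0.4,30],[0,0,0]],[[3,0.4,60],[0,0,0]],[[3,0.4,60],[0,0,0]],[[3,0.4,60],[0,0,0]],[[3,0.4,60],[0,0,0]]])

```text
time: 2.7
tool_pos: [494.6, -28.7, 67.9]
tcp_rot: [179.8, 0.0, 80.8]
ft_force: [-0.4, -0.5, -0.2]
finger_gap: 39.8
grip_force: 0.0
```

Emit:
jog_arm(rows=[[[0,0,0],[0,0,0]],[[0,0,0],[0,0,0]],[[0,0,0],[0,0,0]],[[0,0,0],[0,0,0]],[[0,0,0],[0,0,0]]], grip=5, force=20)

```text
time: 3.2
tool_pos: [493.2, -28.3, 66.7]
tcp_rot: [180.0, 0.0, 80.8]
ft_force: [-6.0, -1.5, 9.9]
finger_gap: 11.4
grip_force: 22.2
```

Emit:
jog_arm(rows=[[[0,0,-0.7],[0,0,0]],[[0,0,-0.7],[0,0,0]],[[0,0,-0.7],[0,0,0]]])

```text
time: 3.5
tool_pos: [493.1, -28.3, 66.8]
tcp_rot: [180.0, 0.0, 80.8]
ft_force: [-4.6, -0.4, 7.1]
finger_gap: 11.2
grip_force: 21.9
```

Emit:
jog_arm(rows=[[[0,0.7,0],[0,0,0]],[[0,0.7,0],[0,0,0]],[[0,0.7,0],[0,0,0]]])

```text
time: 3.8
tool_pos: [493.5, -28.4, 66.8]
tcp_rot: [-180.0, 0.0, 80.8]
ft_force: [-6.4, -1.6, 8.1]
finger_gap: 11.0
grip_force: 22.2
```

Emit:
jog_arm(rows=[[[0,0.7,0],[0,0,0]],[[0,0.7,0],[0,0,0]],[[0,0.7,0],[0,0,0]]])

```text
time: 4.1
tool_pos: [493.9, -28.5, 66.7]
tcp_rot: [-179.9, 0.0, 80.8]
ft_force: [-8.2, -1.0, 9.7]
finger_gap: 11.4
grip_force: 22.2
```

Emit:
jog_arm(rows=[[[0,0.7,-1.5],[0,0,0]],[[0,0.7,-1.5],[0,0,0]],[[0,0.7,-1.5],[0,0,0]]])

```text
time: 4.4
tool_pos: [493.7, -28.4, 67.0]
tcp_rot: [-179.8, 0.0, 80.8]
ft_force: [-7.2, -0.2, 2.0]
finger_gap: 11.3
grip_force: 21.5
```

Emit:
jog_arm(rows=[[[0,0.7,-1],[0,0,0]],[[0,0.7,-1],[0,0,0]],[[0,0.7,-1],[0,0,0]]])

```text
time: 4.7
tool_pos: [493.7, -28.2, 67.3]
tcp_rot: [-179.7, 0.0, 80.8]
ft_force: [-5.5, 1.2, -1.2]
finger_gap: 11.9
grip_force: 21.3
```

Emit:
jog_arm(rows=[[[0,0.7,0],[0,0,0]],[[0,0.7,0],[0,0,0]],[[0,0.7,0],[0,0,0]]])

```text
time: 5.0
tool_pos: [494.1, -28.4, 67.2]
tcp_rot: [-179.7, 0.0, 80.8]
ft_force: [-8.1, 0.3, -0.8]
finger_gap: 11.5
grip_force: 21.4
```

Emit:
jog_arm(rows=[[[0,1,0],[0,0,0]],[[0,1,0],[0,0,0]],[[0,1,0],[0,0,0]]])

```text
time: 5.3
tool_pos: [494.8, -28.6, 67.1]
tcp_rot: [-179.7, 0.0, 80.8]
ft_force: [-8.3, -0.6, 0.4]
finger_gap: 11.6
grip_force: 21.5
```

Emit:
jog_arm(rows=[[[0,1,0],[0,0,0]],[[0,1,0],[0,0,0]],[[0,1,0],[0,0,0]]])

```text
time: 5.6
tool_pos: [495.5, -28.8, 67.0]
tcp_rot: [-179.6, 0.0, 80.8]
ft_force: [-9.2, -1.1, 1.0]
finger_gap: 11.3
grip_force: 21.6
```

Emit:
jog_arm(rows=[[[0,0,0],[0,0,0]],[[0,0,0],[0,0,0]],[[0,0,0],[0,0,0]]])

```text
time: 5.9
tool_pos: [495.6, -28.7, 67.0]
tcp_rot: [-179.6, 0.0, 80.8]
ft_force: [-10.4, -1.4, 1.8]
finger_gap: 11.4
grip_force: 21.6
```

Emit:
jog_arm(rows=[[[0,1,0],[0,0,0]],[[0,1,0],[0,0,0]],[[0,1,0],[0,0,0]]])

```text
time: 6.2
tool_pos: [496.4, -29.0, 67.0]
tcp_rot: [-179.6, 0.0, 80.8]
ft_force: [-11.5, -1.1, 1.0]
finger_gap: 11.3
grip_force: 21.7
```

Emit:
jog_arm(rows=[[[0,1,0],[0,0,0]],[[0,1,0],[0,0,0]],[[0,1,0],[0,0,0]]])

```text
time: 6.5
tool_pos: [497.2, -29.2, 67.0]
tcp_rot: [-179.6, 0.0, 80.8]
ft_force: [-12.0, -0.5, 2.8]
finger_gap: 11.4
grip_force: 21.8
```

Emit:
jog_arm(rows=[[[0,0.8,0],[0,0,0]],[[0,0.8,0],[0,0,0]],[[0,0.8,0],[0,0,0]],[[0,0.8,0],[0,0,0]]])

```text
time: 6.9
tool_pos: [497.9, -29.4, 67.0]
tcp_rot: [-179.6, 0.1, 80.8]
ft_force: [-12.6, -2.0, 2.4]
finger_gap: 11.2
grip_force: 21.9
```

Emit:
jog_arm(rows=[[[0,0.8,0],[0,0,0]],[[0,0.8,0],[0,0,0]],[[0,0.8,0],[0,0,0]],[[0,0.8,0],[0,0,0]]])

```text
time: 7.3
tool_pos: [498.5, -29.5, 66.9]
tcp_rot: [-179.6, 0.1, 80.8]
ft_force: [-13.4, -1.3, 4.2]
finger_gap: 11.5
grip_force: 22.0
```

Emit:
jog_arm(rows=[[[0,0.8,-0.5],[0,0,0]],[[0,0.8,-0.5],[0,0,0]],[[0,0.8,-0.5],[0,0,0]],[[0,0.8,-0.5],[0,0,0]]])

```text
time: 7.7
tool_pos: [498.8, -29.7, 67.0]
tcp_rot: [-179.5, 0.1, 80.8]
ft_force: [-14.5, -1.9, 1.8]
finger_gap: 11.3
grip_force: 22.0
```

Emit:
jog_arm(rows=[[[0,0.8,-0.3],[0,0,0]],[[0,0.8,-0.3],[0,0,0]],[[0,0.8,-0.3],[0,0,0]],[[0,0.8,-0.3],[0,0,0]]])

```text
time: 8.1
tool_pos: [498.9, -29.7, 67.0]
tcp_rot: [-179.4, 0.1, 80.8]
ft_force: [-16.0, -0.9, 2.3]
finger_gap: 11.9
grip_force: 22.3
```

Emit:
jog_arm(rows=[[[0,-1,0],[0,0,0]],[[0,-2,0],[0,0,0]],[[0,-2,0],[0,0,0]],[[0.9,-2,-2.1],[0,-0.03,0]],[[1.9,-2,-4.3],[0,-0.06,0]],[[1.9,-2,-4.3],[0,-0.06,0]]])

```text
time: 8.7
tool_pos: [498.3, -27.2, 71.8]
tcp_rot: [-179.6, 3.6, 80.8]
ft_force: [-12.6, -1.3, -1.6]
finger_gap: 11.5
grip_force: 21.9
```

Emit:
jog_arm(rows=[[[0.9,0,-2.1],[0,-0.03,0]],[[1.9,0,-4.3],[0,-0.06,0]],[[1.9,0,-4.3],[0,-0.06,0]]])

```text
time: 9.0
tool_pos: [498.5, -25.0, 75.8]
tcp_rot: [-179.5, 7.0, 80.9]
ft_force: [-12.0, -0.6, -1.3]
finger_gap: 11.1
grip_force: 22.3
```

Emit:
jog_arm(rows=[[[1.9,0,-4.3],[0,-0.06,0]],[[4.1,0,-8.4],[0,-0.12,0]],[[4.1,0,-8.4],[0,-0.12,0]],[[4.1,0,-8.4],[0,-0.12,0]]])

```text
time: 9.4
tool_pos: [499.0, -19.9, 83.2]
tcp_rot: [-179.5, 13.9, 80.9]
ft_force: [-14.2, 1.2, -3.0]
finger_gap: 11.4
grip_force: 23.4
```

```bash
cat > swing.py <<'E'
from h import *
import sys
def swing(angs,hinge=(516.8,67.5)):
    s=r.sense();R0=R.from_euler('xyz',s['tcp_rot'],degrees=True);p=s['tool_pos'];h=np.array([*hinge,0])
    out=[]
    for a in angs:
        Q=R.from_rotvec([0,0,-a]);q=h+Q.apply(p-h)
        out.append([R0.inv().apply(q-p).round(1).tolist(),(R0.inv()*Q*R0).as_rotvec().round(3).tolist()])
    print(out)
if __name__=='__main__': swing([float(x) for x in sys.argv[1:]])
E
python3 swing.py .03 .08 .13 .19 .25 .31 .38 .45
```

```text
[[[0.1, -2.7, -0.0], [0.007, 0.0, 0.029]], [[0.6, -7.1, -0.1], [0.019, 0.001, 0.078]], [[1.2, -11.5, -0.2], [0.031, 0.001, 0.126]], [[2.3, -16.8, -0.4], [0.046, 0.002, 0.184]], [[3.6, -21.9, -0.7], [0.06, 0.002, 0.243]], [[5.2, -27.0, -1.0], [0.074, 0.003, 0.301]], [[7.5, -32.8, -1.6], [0.091, 0.003, 0.369]], [[10.2, -38.4, -2.2], [0.108, 0.004, 0.437]]]
```

Emit:
jog_arm(rows=[[[0.1,-2.7,0],[0.007,0,0.029]],[[0.6,-7.1,-0.1],[0.019,0.001,0.078]],[[1.2,-11.5,-0.2],[0.031,0.001,0.126]],[[2.3,-16.8,-0.4],[0.046,0.002,0.184]],[[3.6,-21.9,-0.7],[0.06,0.002,0.243]],[[5.2,-27,-1],[0.074,0.003,0.301]],[[7.5,-32.8,-1.6],[0.091,0.003,0.369]],[[10.2,-38.4,-2.2],[0.108,0.004,0.437]],[[10.2,-38.4,-2.2],[0.108,0.004,0.437]]])

```text
time: 10.3
tool_pos: [465.9, -3.7, 84.4]
tcp_rot: [-179.8, 13.6, 55.0]
ft_force: [-0.7, 1.9, -6.7]
finger_gap: 11.1
grip_force: 24.5
```

Emit:
jog_arm(rows=[[[-1.8,0,4.3],[0,0.06,0]],[[-3.1,0,8.8],[0,0.12,0]],[[-4.2,0,13.2],[0,0.18,0]],[[-4.7,0,16],[0,0.22,0]],[[-4.7,0,16],[0,0.22,0]]])

```text
time: 10.8
tool_pos: [461.6, -11.2, 70.5]
tcp_rot: [-179.9, 0.9, 55.0]
ft_force: [1.9, 4.7, -5.4]
finger_gap: 11.2
grip_force: 21.0
```

```bash
python3 swing.py .1 .2 .3 .4 .5 .6 .7 .8 .9 1.0; python3 -c "
from h import *
s,im,d=snap('side','side2.png');C=cloud('side',s,d);print(s['tool_pos'],s['joint_pos'])
cv2.imwrite('pics/c2.png',cv2.resize(im[150:250,230:390],None,fx=5,fy=5))"
```

```text
[[[0.5, -9.6, 0.0], [0.001, 0.0, 0.1]], [[1.9, -19.1, 0.0], [0.003, 0.0, 0.2]], [[4.3, -28.4, -0.0], [0.004, 0.001, 0.3]], [[7.6, -37.4, -0.0], [0.006, 0.001, 0.4]], [[11.8, -46.1, -0.1], [0.007, 0.001, 0.5]], [[16.8, -54.3, -0.1], [0.009, 0.001, 0.6]], [[22.7, -61.9, -0.2], [0.01, 0.001, 0.7]], [[29.2, -68.9, -0.3], [0.012, 0.002, 0.8]], [[36.5, -75.3, -0.4], [0.013, 0.002, 0.9]], [[44.3, -80.8, -0.5], [0.015, 0.002, 1.0]]]
[461.57790258 -11.17815077  70.45209537] [ -7.19414094  -5.41288316 115.77916308  -0.74914417  70.1387466
  28.06467887]
```

View pics/c2.png

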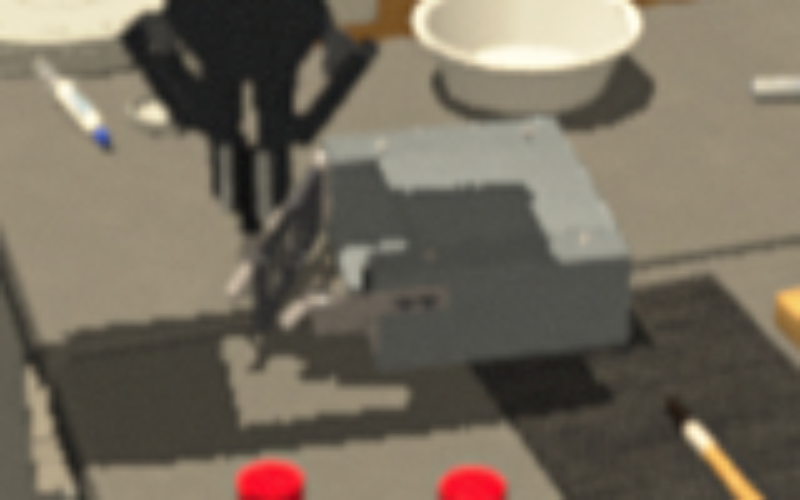

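Emit:
jog_arm(rows=[[[0.5,-9.6,0.5],[0,0,0.1]],[[1.9,-19.1,1],[0,0,0.2]],[[4.3,-28.4,1],[0,0,0.3]],[[7.6,-37.4,1],[0,0,0.4]],[[11.8,-46.1,1],[0,0,0.5]],[[16.8,-54.3,1],[0,0,0.6]],[[22.7,-61.9,1],[0,0,0.7]],[[29.2,-68.9,1],[0,0,0.8]],[[36.5,-75.3,1],[0,0,0.9]],[[44.3,-80.8,1],[0,0,1]]])

```text
time: 11.85
tool_pos: [422.0, 72.2, 70.1]
tcp_rot: [179.2, 0.5, -2.5]
ft_force: [2.0, -1.2, -2.1]
finger_gap: 11.3
grip_force: 22.0
```

```bash
python3 swing.py .1 .2 .3 .4; python3 -c "
from h import *
print(r.sense())"
```

```text
[[[0.5, -9.5, -0.1], [0.001, -0.001, 0.1]], [[2.0, -18.8, -0.3], [0.002, -0.003, 0.2]], [[4.4, -28.0, -0.4], [0.003, -0.004, 0.3]], [[7.7, -36.9, -0.6], [0.004, -0.006, 0.4]]]
{'time': 11.85, 'joint_pos': array([  3.49218171, -10.966537  , 120.78366967,  -0.80721721,
        70.79434025,  96.22532512]), 'qd': array([12.69288577,  3.13150012, -2.51791921,  0.09170214, -0.90395733,
       69.50421067]), 'joint_efforts': array([ -0.71884168, -36.40008688, -45.28267622,  -0.11706365,
         0.64030308,  -2.62338124]), 'tool_pos': array([422.03275601,  72.18773184,  70.14733717]), 'tcp_rot': array([179.17852992,   0.52726529,  -2.46730951]), 'ft_force': array([ 2.04416862, -1.24041628, -2.0715218 ]), 'wrist_torque': array([ 0.27093808, -0.42446847, -0.07337135]), 'grip_force': 21.999306678771973, 'finger_gap': 11.271085039132672}
```

Emit:
jog_arm(rows=[[[0.5,-9.5,0],[0,0,0.1]],[[2,-18.8,0],[0,0,0.2]],[[4.4,-28,0],[0,0,0.3]],[[7.7,-36.9,0],[0,0,0.4]],[[8.5,-39,0],[0,0,0.42]],[[8.5,-39,0],[0,0,0.42]]])

```text
time: 12.45
tool_pos: [432.2, 110.6, 69.4]
tcp_rot: [179.1, 0.2, -26.2]
ft_force: [1.4, -1.3, -0.7]
finger_gap: 11.3
grip_force: 22.7
```

Emit:
jog_arm(rows=[[[0,0,0],[0,0,0]],[[0,0,0],[0,0,0]],[[0,0,0],[0,0,0]],[[0,0,-40],[0,0,0]],[[0,0,-90],[0,0,0]],[[0,0,-130],[0,0,0]],[[0,0,-140],[0,0,0]],[[0,0,-140],[0,0,0]]], grip=45)

```text
time: 13.25
tool_pos: [434.2, 112.2, 211.0]
tcp_rot: [179.2, 0.0, -26.4]
ft_force: [0.5, 0.2, -0.6]
finger_gap: 45.1
grip_force: 0.0
```

```bash
python3 -c "
from h import *
s=r.sense();print(s['tool_pos'],s['tcp_rot'],s['joint_pos'])
R0=R.from_euler('xyz',s['tcp_rot'],degrees=True)
t=np.array([418,-205-60,210]);print(R0.inv().apply(t-s['tool_pos']),(R0.inv()*R.from_euler('xyz',[180,0,84.2],degrees=True)).as_rotvec())"
```

```text
[434.1651062  112.20884548 210.98145281] [ 1.79234257e+02  3.82599707e-02 -2.63617266e+01] [  8.43156345 -15.59766713 109.36819014  -0.60801274  86.69804424
 124.83053721]
[153.01113654 345.11768517   5.49203877] [ 0.00829082  0.01334113 -1.92962878]
```

```bash
cat > go.py <<'E'
from h import *
import sys
def rel(t,rpy):
    s=r.sense();R0=R.from_euler('xyz',s['tcp_rot'],degrees=True)
    return R0.inv().apply(np.array(t)-s['tool_pos']).round(1).tolist(),(R0.inv()*R.from_euler('xyz',rpy,degrees=True)).as_rotvec().round(3).tolist()
if __name__=='__main__':
    a=[float(x) for x in sys.argv[1:]]; print(rel(a[:3],a[3:]))
E
python3 go.py 385 -198 200 180 0 -5.8
```

```text
([93.7, 299.6, 14.9], [0.013, 0.003, -0.359])
```

Emit:
jog_arm(rows=[[[93.7,299.6,14.9],[0.013,0.003,-0.359]],[[93.7,299.6,14.9],[0.013,0.003,-0.359]],[[93.7,299.6,14.9],[0.013,0.003,-0.359]],[[93.7,299.6,14.9],[0.013,0.003,-0.359]],[[93.7,299.6,14.9],[0.013,0.003,-0.359]],[[93.7,299.6,14.9],[0.013,0.003,-0.359]],[[93.7,299.6,14.9],[0.013,0.003,-0.359]],[[93.7,299.6,14.9],[0.013,0.003,-0.359]],[[93.7,299.6,14.9],[0.013,0.003,-0.359]]])

```text
time: 14.15
tool_pos: [382.2, -198.0, 195.9]
tcp_rot: [-179.9, 0.4, -5.9]
ft_force: [0.1, -0.4, -0.5]
finger_gap: 45.1
grip_force: 0.0
```

```bash
python3 - <<'E'
from h import *
s,im,d=snap('wrist','w3.png');C=cloud('wrist',s,d);Z=C[...,2];print(s['tool_pos'],s['tcp_rot'],s['joint_pos'])
hsv=cv2.cvtColor(im,cv2.COLOR_BGR2HSV);P=C
m=((hsv[...,0]<8)|(hsv[...,0]>172))&(hsv[...,1]>150)&(hsv[...,2]>80)
n,l,st,c=cv2.connectedComponentsWithStats(m.astype(np.uint8))
for i in range(1,n):
    if st[i,4]>100:
        q=C[l==i]; t=q[q[:,2]>40]; e=(t.min(0)+t.max(0))/2; print(c[i],st[i],q.mean(0),'top',cv2.minEnclosingCircle(t[:,:2].astype(np.float32)),np.percentile(t[:,2],[5,50,95]))
# gate from side view
s,im,d=snap('side','side3.png');C=cloud('side',s,d)
cv2.imwrite('pics/c3.png',cv2.resize(im[150:270,220:380],None,fx=5,fy=5))
m=(C[...,2]>60)&(C[...,2]<110)&(C[...,0]>380)&(C[...,0]<520)&(C[...,1]>30)&(C[...,1]<140)
print(m.sum(),C[m].mean(0), C[m].min(0),C[m].max(0))
E
```

```text
[ 382.15595318 -197.96738079  195.8558007 ] [-179.93916069    0.4472218    -5.94500529] [-34.08339713 -18.33963177 113.15189595  -0.15772282  85.61081071
  61.87449689]
[349.17819461  61.85697538] [334  45  32  35 853] [ 501.29721447 -236.04062131   44.84593855] top ((484.98675537109375, -225.8031768798828), 34.83122634887695) [41.19286833 42.59565725 43.91189354]
[495.31975309 129.50864198] [478 115  35  30 810] [ 424.94516123 -378.37332189   44.62228768] top ((440.79962158203125, -300.90753173828125), 97.2040786743164) [41.00996831 42.4948873  43.72723622]
[325.63492063 152.01111111] [312 138  28  29 630] [ 419.44136639 -205.81086448   43.5107279 ] top ((430.7405700683594, -205.95211791992188), 26.277790069580078) [41.17914295 42.41962233 43.59002943]
21 [422.43476247 109.85143935  85.23487215] [420.94472261 102.7464702   62.03642017] [424.9546836  116.56981566 101.36257053]
```

View pics/c3.png

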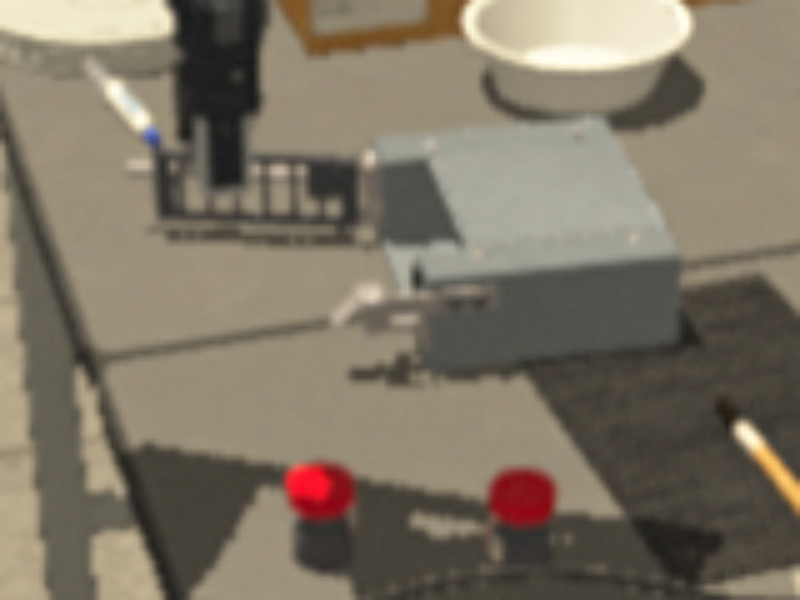

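The gate stands clear of the doorway, from (160,190) to (370,190) in the crop. The target jar is at (322,490). Moving over it.

```bash
python3 go.py 415.7 -205.6 65 180 0 -5.8
```

```text
([34.2, 5.3, 131.5], [-0.0, 0.006, 0.0])
```

Emit:
jog_arm(rows=[[[12,2,40],[0,0,0]],[[24,4,80],[0,0.003,0]],[[34.2,5.3,120],[0,0.006,0]],[[34.2,5.3,131.5],[0,0.006,0]],[[34.2,5.3,131.5],[0,0.006,0]],[[34.2,5.3,131.5],[0,0.006,0]],[[34.2,5.3,131.5],[0,0.006,0]]], grip=52)

```text
time: 14.95
tool_pos: [417.8, -207.5, 68.9]
tcp_rot: [179.8, -0.3, -5.8]
ft_force: [0.2, 0.0, 0.3]
finger_gap: 52.0
grip_force: 0.0
```

```bash
python3 - <<'E'
from h import *
from go import rel
s,im,d=snap('wrist','w4.png');C=cloud('wrist',s,d);Z=C[...,2];print(s['tool_pos'],s['tcp_rot'],s['joint_pos'])
hsv=cv2.cvtColor(im,cv2.COLOR_BGR2HSV)
m=((hsv[...,0]<8)|(hsv[...,0]>172))&(hsv[...,1]>150)&(hsv[...,2]>80)
n,l,st,c=cv2.connectedComponentsWithStats(m.astype(np.uint8))
for i in range(1,n):
    if st[i,4]>100:
        t=C[(l==i)&(Z>40.5)&(Z<45)]; print(c[i],st[i],'top',cv2.minEnclosingCircle(t[:,:2].astype(np.float32)),len(t),np.percentile(t,2,0),np.percentile(t,98,0))
print(rel([415.7,-205.6,15],[180,0,-5.8]))
E
```

```text
[ 417.83847994 -207.4995621    68.90886577] [179.83439866  -0.28335864  -5.7726319 ] [-3.26946477e+01 -5.43803947e+00  1.15976351e+02 -2.07151147e-02
  6.91340599e+01  6.30857167e+01]
[358.71391076  92.95538058] [ 333   65   53   56 2286] top ((502.2333984375, -236.80113220214844), 14.840936660766602) 2235 [ 489.30634905 -249.7805089    41.08829629] [ 515.18098795 -223.51109879   43.97096728]
[588.34356113 198.68247327] [ 559  176   59   48 2151] top ((423.76690673828125, -382.2858581542969), 15.508161544799805) 1594 [ 411.26677304 -395.53494924   40.77622533] [ 437.43285604 -368.93701265   43.69004191]
[318.95369285 232.43493552] [ 296  209   46   48 1706] top ((418.7814025878906, -205.78335571289062), 15.320231437683105) 1521 [ 405.97027453 -218.69502906   40.9932384 ] [ 432.67765703 -192.53170002   43.72116079]
([-2.6, -2.0, 53.8], [0.003, -0.005, 0.0])
```

Emit:
jog_arm(rows=[[[-2.6,-2,15],[0,0,0]],[[-2.6,-2,35],[0,0,0]],[[-2.6,-2,50],[0,0,0]],[[-2.6,-2,52],[0,0,0]],[[-2.6,-2,52],[0,0,0]],[[-2.6,-2,52],[0,0,0]]])

```text
time: 15.6
tool_pos: [415.1, -205.4, 16.1]
tcp_rot: [179.9, -0.2, -5.8]
ft_force: [0.3, 0.7, 0.2]
finger_gap: 51.8
grip_force: 0.0
```

Emit:
jog_arm(rows=[[[0,0,0],[0,0,0]],[[0,0,0],[0,0,0]],[[0,0,0],[0,0,0]],[[0,0,0],[0,0,0]],[[0,0,0],[0,0,0]]], grip=20, force=25)

```text
time: 16.1
tool_pos: [414.9, -205.3, 15.7]
tcp_rot: [179.9, -0.2, -5.8]
ft_force: [-0.4, -0.1, 6.6]
finger_gap: 28.7
grip_force: 24.5
```

Emit:
jog_arm(rows=[[[0,0,-20],[0,0,0]],[[0,0,-50],[0,0,0]],[[0,0,-65],[0,0,0]],[[0,0,-65],[0,0,0]]])

```text
time: 16.5
tool_pos: [415.9, -205.8, 82.3]
tcp_rot: [179.8, -0.4, -5.8]
ft_force: [0.2, -0.5, -0.1]
finger_gap: 28.4
grip_force: 25.1
```

```bash
python3 go.py 451.5 6.4 80 180 0 -5.8
```

```text
([13.9, -214.7, 1.7], [0.004, -0.006, -0.0])
```

Emit:
jog_arm(rows=[[[2,-25,0],[0,0,0]],[[4,-65,0],[0,0,0]],[[8,-105,0],[0,0,0]],[[10,-145,0],[0,0,0]],[[12,-185,0],[0,0,0]],[[13.9,-205,0],[0,0,0]],[[13.9,-214.7,0],[0,0,0]],[[13.9,-214.7,20],[0,0,0]],[[13.9,-214.7,40],[0,0,0]],[[13.9,-214.7,50],[0,0,0]]])

```text
time: 17.5
tool_pos: [447.9, 7.2, 26.9]
tcp_rot: [179.9, 0.1, -5.8]
ft_force: [0.0, 0.5, -0.0]
finger_gap: 28.5
grip_force: 25.1
```

Emit:
jog_arm(rows=[[[0,0,4],[0,0,0]],[[0,0,7],[0,0,0]],[[0,0,7],[0,0,0]],[[0,0,7],[0,0,0]]])

```text
time: 17.9
tool_pos: [450.3, 7.3, 23.0]
tcp_rot: [179.9, -0.2, -5.8]
ft_force: [0.2, 0.3, -1.2]
finger_gap: 28.4
grip_force: 25.1
```

```bash
python3 - <<'E'
from h import *
from go import rel
s,im,d=snap('wrist','w5.png');C=cloud('wrist',s,d);Z=C[...,2];print(s['tool_pos'],s['tcp_rot'],s['ft_force'])
c=np.array([580.4,.7]);a=np.radians(-5.8);M=np.array([[np.cos(a),-np.sin(a)],[np.sin(a),np.cos(a)]])
L=(C[...,:2]-c)@M
for tx in (-75,-54.9):
    w=c+M@[tx,-3]; print(rel([w[0],w[1],23],[180,0,-5.8]))
# check roof edge, side walls in locker frame
for y0 in (-30,0,30):
    m=(abs(Z-56)<4)&(abs(L[...,1]-y0)<4)&(L[...,0]>-70)&(L[...,0]<70); print(y0,np.percentile(L[m][:,0],[0,1,99,100]) if m.any() else 0)
hsv=cv2.cvtColor(im,cv2.COLOR_BGR2HSV)
m=((hsv[...,0]<8)|(hsv[...,0]>172))&(hsv[...,1]>150)&(hsv[...,2]>60)
n,l,st,cc=cv2.connectedComponentsWithStats(m.astype(np.uint8))
for i in range(1,n):
    if st[i,4]>100:
        t=L[l==i]; print(cc[i],st[i],np.percentile(t,[2,98],0),np.percentile(Z[l==i],[5,50,95]))
E
```

```text
[450.27040535   7.26661568  22.97772974] [ 1.79932649e+02 -1.58076295e-01 -5.82117417e+00] [ 0.23206634  0.29541902 -1.162647  ]
([55.0, -3.6, 0.2], [0.001, -0.003, -0.0])
([75.1, -3.6, 0.3], [0.001, -0.003, -0.0])
-30 [-39.77594864 -39.58316969 -18.36614667 -17.80407404]
0 [-39.73436942 -39.56203941 -18.60962189 -18.02440809]
30 [-39.6195726  -39.39818556 -18.48616911 -17.96466427]
[320.73660031 268.63154671] [ 290  236   62   66 3265] [[-138.52534046  -18.91321388]
 [-111.44798655    7.42787698]] [42.48105187 49.67039373 50.70703714]
```

View pics/w5.png

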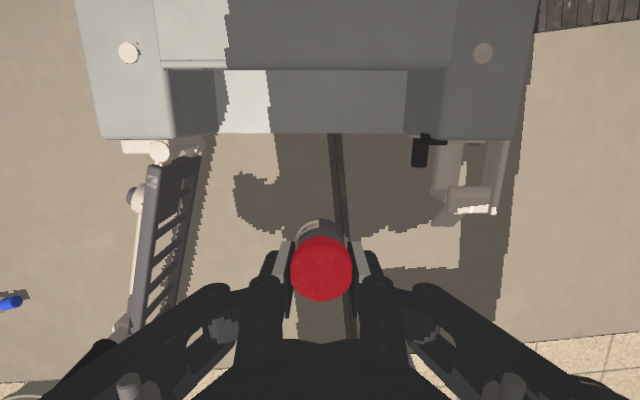

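The held jar cap is at (321,268) and upright, the gate is clear at left, and the roof edge measures −39.7 mm as expected. Sliding the jar in.

Emit:
jog_arm(rows=[[[12,-1,0],[0,0,0]],[[30,-2,0],[0,0,0]],[[48,-3,0],[0,0,0]],[[62,-3,0],[0,0,0]],[[70,-3,0],[0,0,0]],[[74,-3,0],[0,0,0]],[[74,-3,0],[0,0,0]],[[74,-3,0],[0,0,0]]])

```text
time: 18.75
tool_pos: [523.0, 3.1, 22.3]
tcp_rot: [179.9, -0.1, -5.8]
ft_force: [-0.7, -0.7, -1.1]
finger_gap: 28.9
grip_force: 25.1
```

Emit:
jog_arm(rows=[[[0,0,1.5],[0,0,0]],[[0,0,2.5],[0,0,0]],[[0,0,3],[0,0,0]],[[0,0,3],[0,0,0]],[[0,0,3],[0,0,0]]])

```text
time: 19.25
tool_pos: [523.5, 3.0, 20.7]
tcp_rot: [179.9, -0.1, -5.8]
ft_force: [-6.9, 0.7, 14.5]
finger_gap: 28.7
grip_force: 26.4
```

Emit:
jog_arm(rows=[[[-0.5,0,-1.5],[0,0,0]],[[-0.5,0,-1.5],[0,0,0]],[[-0.5,0,-1.5],[0,0,0]]])

```text
time: 19.55
tool_pos: [522.8, 3.1, 20.7]
tcp_rot: [179.9, -0.1, -5.8]
ft_force: [-1.2, -0.3, 1.5]
finger_gap: 28.5
grip_force: 25.3
```

Emit:
jog_arm(rows=[[[0,0,0],[0,0,0]],[[0,0,0],[0,0,0]],[[0,0,0],[0,0,0]],[[0,0,0],[0,0,0]]], grip=46)

```text
time: 19.95
tool_pos: [523.1, 3.0, 20.8]
tcp_rot: [179.9, -0.1, -5.8]
ft_force: [-0.1, -0.1, 0.2]
finger_gap: 45.9
grip_force: 0.0
```

```bash
cat > jar.py <<'E'
from h import *
s,im,d=snap('wrist','w%d.png'%int(r.sense()['time']*100));C=cloud('wrist',s,d);Z=C[...,2];print(s['tool_pos'],s['tcp_rot'],s['ft_force'])
c=np.array([580.4,.7]);a=np.radians(-5.8);M=np.array([[np.cos(a),-np.sin(a)],[np.sin(a),np.cos(a)]])
L=(C[...,:2]-c)@M
hsv=cv2.cvtColor(im,cv2.COLOR_BGR2HSV)
m=((hsv[...,0]<8)|(hsv[...,0]>172))&(hsv[...,1]>150)&(hsv[...,2]>40)
n,l,st,cc=cv2.connectedComponentsWithStats(m.astype(np.uint8))
for i in range(1,n):
    if st[i,4]>60:
        t=L[l==i]; print(cc[i],st[i],np.percentile(t,[2,98],0),np.percentile(Z[l==i],[5,50,95]))
E
python3 jar.py
```

```text
[523.05074298   3.02908948  20.81515968] [ 1.79932934e+02 -8.57343425e-02 -5.80625394e+00] [-0.07568518 -0.07774231  0.1589655 ]
[320.98538012 276.51044277] [ 290  256   63   46 2394] [[-66.52328311 -16.14849423]
 [-44.38416176  10.39028657]] [46.49260363 47.53348806 48.50022817]
```

Emit:
jog_arm(rows=[[[0,0,0],[0,0,0]],[[0,0,0],[0,0,0]],[[0,0,0],[0,0,0]],[[0,0,0],[0,0,0]],[[0,0,-1],[0,0,0]],[[1.5,0,-1],[0,0,0]],[[3,0,-1],[0,0,0]],[[3,0,-1],[0,0,0]]], grip=20, force=20)

```text
time: 20.8
tool_pos: [526.3, 2.7, 21.9]
tcp_rot: [179.9, -0.1, -5.8]
ft_force: [0.7, -0.2, -0.5]
finger_gap: 28.6
grip_force: 19.8
```

Emit:
jog_arm(rows=[[[0,0,0.7],[0,0,0]],[[0,0,0.7],[0,0,0]],[[0,0,0.7],[0,0,0]]])

```text
time: 21.1
tool_pos: [526.0, 2.7, 21.1]
tcp_rot: [179.9, -0.1, -5.8]
ft_force: [0.2, -0.4, 0.5]
finger_gap: 28.5
grip_force: 19.8
```

Emit:
jog_arm(rows=[[[0,0,0],[0,0,0]],[[0,0,0],[0,0,0]],[[0,0,0],[0,0,0]],[[0,0,0],[0,0,0]]], grip=46)

```text
time: 21.5
tool_pos: [526.1, 2.7, 21.2]
tcp_rot: [179.9, -0.1, -5.8]
ft_force: [-0.2, -0.5, 0.0]
finger_gap: 45.7
grip_force: 0.0
```

```bash
python3 jar.py
```

```text
[526.10697432   2.72383961  21.24660178] [ 1.79933534e+02 -9.69375156e-02 -5.80606403e+00] [-0.17429567 -0.47308014  0.01441008]
[320.89436971 279.42899851] [ 290  263   63   39 2007] [[-63.64425151 -16.02136331]
 [-44.53061617  10.55573906]] [46.56653211 47.55421486 48.48623504]
```

Emit:
jog_arm(rows=[[[-15,0,0],[0,0,0]],[[-40,0,-5],[0,0,0]],[[-65,0,-30],[0,0,0]],[[-80,0,-70],[0,0,0]],[[-80,0,-110],[0,0,0]],[[-80,0,-120],[0,0,0]],[[-80,0,-120],[0,0,0]]], grip=40)

```text
time: 22.25
tool_pos: [448.2, 10.8, 143.6]
tcp_rot: [179.9, -0.4, -5.8]
ft_force: [-0.3, -1.6, 0.1]
finger_gap: 40.1
grip_force: 0.0
```

```bash
python3 go.py 430 80 135 180 0 -26
```

```text
([-25.2, -67.0, 8.4], [-0.0, -0.007, 0.352])
```

Emit:
jog_arm(rows=[[[-13,-33,2],[0,0,0.15]],[[-25.2,-67,4],[0,-0.005,0.3]],[[-25.2,-67,4],[0,-0.007,0.352]],[[-25.2,-67,4],[0,-0.007,0.352]],[[-25.2,-67,4],[0,-0.007,0.352]]])

```text
time: 22.75
tool_pos: [427.3, 79.9, 135.5]
tcp_rot: [179.8, 0.4, -25.8]
ft_force: [-0.3, 0.3, 0.0]
finger_gap: 39.7
grip_force: 0.0
```

```bash
python3 - <<'E'
from h import *
from go import rel
s,im,d=snap('wrist','w6.png');C=cloud('wrist',s,d);Z=C[...,2];print(s['tool_pos'],s['tcp_rot'],s['ft_force'])
m=(Z>60)&(Z<112)&(abs(C[...,0]-430)<35)&(abs(C[...,1]-110)<35);print(m.sum())
for a,b in [(60,70),(70,80),(80,90),(90,100),(100,112)]:
    q=C[m&(Z>a)&(Z<=b)]
    if len(q)>3: print(a,len(q),q.min(0).round(1),q.max(0).round(1),q.mean(0).round(1))
E
```

```text
[427.34892411  79.921097   135.53702394] [179.82169766   0.38611863 -25.83403534] [-0.31673725  0.32082838  0.02946554]
360
60 75 [423.4 107.1  60.1] [435.1 117.8  69.6] [431.7 110.2  64.5]
70 79 [424.5 107.2  70.2] [434.7 116.8  79.8] [431.9 110.2  75.2]
80 86 [423.8 107.4  80.1] [434.6 117.1  90. ] [431.8 110.1  85.2]
90 101 [423.3 107.2  90. ] [434.9 116.6 100. ] [431.9 110.3  95. ]
100 19 [424.6 107.6 100.2] [434.5 111.7 102.4] [429.2 109.  101.2]
```

View pics/w6.png

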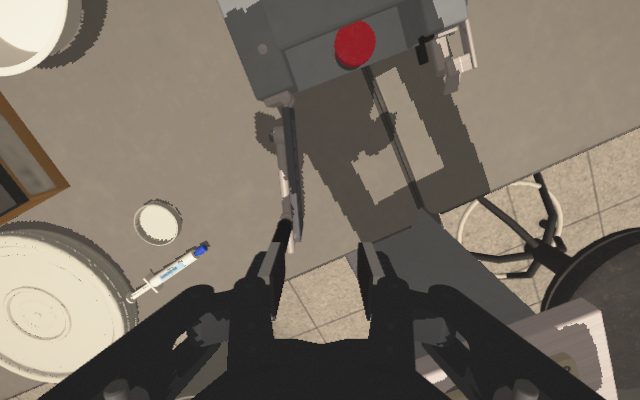

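Jar stands inside at (355,43). The stem is at (288,235), outside the finger plane as planned, and measures about (429,112.5).

```bash
python3 go.py 428.9 112.4 66.5 180 0 -23
```

```text
([-12.7, -30.2, 69.4], [0.003, 0.006, -0.05])
```

Emit:
jog_arm(rows=[[[-6,-15,0],[0,0,0]],[[-12.7,-30.2,0],[0.003,0.006,-0.05]],[[-12.7,-30.2,10],[0.003,0.006,-0.05]],[[-12.7,-30.2,30],[0.003,0.006,-0.05]],[[-12.7,-30.2,55],[0.003,0.006,-0.05]],[[-12.7,-30.2,69.4],[0.003,0.006,-0.05]],[[-12.7,-30.2,69.4],[0.003,0.006,-0.05]],[[-12.7,-30.2,69.4],[0.003,0.006,-0.05]]])

```text
time: 23.6
tool_pos: [429.2, 112.2, 67.2]
tcp_rot: [-180.0, -0.0, -23.2]
ft_force: [-0.1, -0.4, 1.6]
finger_gap: 39.9
grip_force: 0.0
```

Emit:
jog_arm(rows=[[[0,0,0],[0,0,0]],[[0,0,0],[0,0,0]],[[0,0,0],[0,0,0]],[[0,0,0],[0,0,0]],[[0,0,-1],[0,0,0]],[[0,0,-1],[0,0,0]]], grip=5, force=20)

```text
time: 24.2
tool_pos: [430.2, 112.6, 68.7]
tcp_rot: [-179.9, -0.2, -23.1]
ft_force: [5.4, -2.0, -2.3]
finger_gap: 11.2
grip_force: 21.6
```

```bash
python3 swing.py -.1 -.2 -.3 -.4 -.5 -.6 -.7 -.8 -.9 -1.0
```

```text
[[[-0.3, 9.8, -0.0], [0.0, -0.0, -0.1]], [[0.4, 19.5, -0.0], [0.001, -0.0, -0.2]], [[2.1, 29.1, -0.0], [0.001, -0.0, -0.3]], [[4.8, 38.5, -0.0], [0.001, -0.001, -0.4]], [[8.3, 47.6, -0.0], [0.001, -0.001, -0.5]], [[12.8, 56.3, -0.0], [0.002, -0.001, -0.6]], [[18.1, 64.5, -0.0], [0.002, -0.001, -0.7]], [[24.2, 72.2, -0.0], [0.002, -0.001, -0.8]], [[31.0, 79.1, -0.0], [0.003, -0.001, -0.9]], [[38.5, 85.4, -0.0], [0.003, -0.001, -1.0]]]
```

Emit:
jog_arm(rows=[[[-0.3,9.8,0],[0,0,-0.1]],[[0.4,19.5,0],[0,0,-0.2]],[[2.1,29.1,0],[0,0,-0.3]],[[4.8,38.5,0],[0,0,-0.4]],[[8.3,47.6,0],[0,0,-0.5]],[[12.8,56.3,0],[0,0,-0.6]],[[18.1,64.5,0],[0,0,-0.7]],[[24.2,72.2,0],[0,0,-0.8]],[[31,79.1,0],[0,0,-0.9]],[[38.5,85.4,0],[0,0,-1]]])

```text
time: 25.2
tool_pos: [431.0, 18.7, 68.6]
tcp_rot: [-180.0, -0.0, 34.4]
ft_force: [-2.1, -0.7, 4.7]
finger_gap: 11.5
grip_force: 22.3
```

```bash
python3 swing.py -.1 -.2 -.3 -.4
```

```text
[[[-0.3, 9.9, -0.0], [0.0, -0.0, -0.1]], [[0.3, 19.7, -0.0], [0.0, -0.0, -0.2]], [[1.9, 29.4, -0.0], [0.0, -0.0, -0.3]], [[4.5, 39.0, -0.0], [0.0, -0.0, -0.4]]]
```

Emit:
jog_arm(rows=[[[-0.3,9.9,0],[0,0,-0.1]],[[0.3,19.7,0],[0,0,-0.2]],[[1.9,29.4,0],[0,0,-0.3]],[[4.5,39,0],[0,0,-0.4]],[[4.5,39,0],[0,0,-0.4]]])

```text
time: 25.7
tool_pos: [457.2, -11.7, 68.7]
tcp_rot: [179.9, -0.0, 57.3]
ft_force: [-3.0, -4.6, 4.1]
finger_gap: 11.2
grip_force: 22.2
```

Emit:
jog_arm(rows=[[[0.9,0,-2.1],[0,-0.03,0]],[[1.9,0,-4.3],[0,-0.06,0]],[[4.1,0,-8.4],[0,-0.12,0]],[[6.5,0,-12.4],[0,-0.18,0]],[[9.2,0,-16.3],[0,-0.24,0]],[[9.2,0,-16.3],[0,-0.24,0]],[[9.2,0,-16.3],[0,-0.24,0]]])

```text
time: 26.4
tool_pos: [461.6, -2.9, 84.7]
tcp_rot: [180.0, 13.7, 57.2]
ft_force: [-2.6, -5.1, 3.7]
finger_gap: 11.6
grip_force: 22.1
```

```bash
python3 swing.py -.06 -.12 -.18 -.24 -.28 -.3 -.32 -.34 -.36 -.38 -.4 -.42;  python3 -c "
from h import *
s,im,d=snap('side');C=cloud('side',s,d)
cv2.imwrite('pics/c4.png',cv2.resize(im[150:250,230:390],None,fx=5,fy=5))"
```

```text
[[[-0.3, 5.4, 0.1], [-0.014, 0.0, -0.058]], [[-0.3, 10.7, 0.1], [-0.028, 0.0, -0.117]], [[-0.0, 16.1, 0.0], [-0.043, 0.0, -0.175]], [[0.6, 21.4, -0.1], [-0.057, 0.0, -0.233]], [[1.2, 24.9, -0.3], [-0.066, 0.0, -0.272]], [[1.5, 26.7, -0.4], [-0.071, 0.0, -0.291]], [[1.9, 28.5, -0.5], [-0.076, 0.0, -0.311]], [[2.3, 30.2, -0.6], [-0.081, 0.0, -0.33]], [[2.7, 31.9, -0.7], [-0.085, 0.0, -0.35]], [[3.2, 33.6, -0.8], [-0.09, 0.0, -0.369]], [[3.7, 35.4, -0.9], [-0.095, 0.0, -0.389]], [[4.3, 37.1, -1.0], [-0.1, 0.0, -0.408]]]
```

View pics/c4.png

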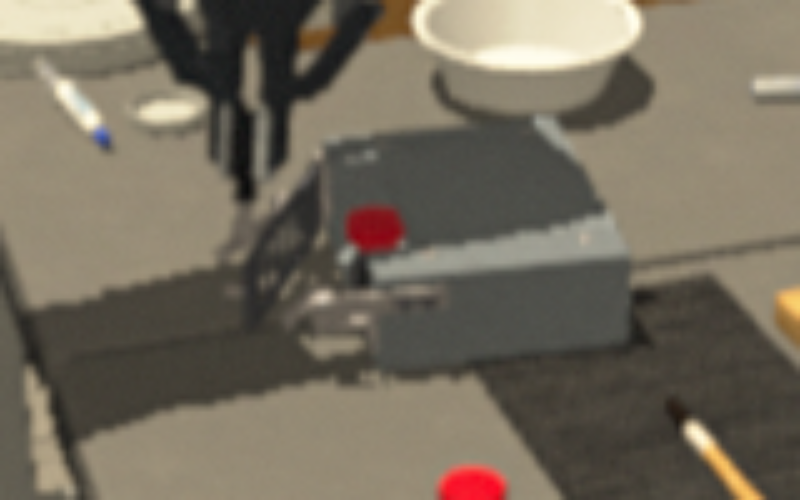

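Emit:
jog_arm(rows=[[[-1.3,5.4,-0.5],[-0.014,0,-0.058]],[[-1.3,10.7,-0.5],[-0.028,0,-0.117]],[[-1,16.1,-0.6],[-0.043,0,-0.175]],[[-0.4,21.4,-0.7],[-0.057,0,-0.233]],[[0.2,24.9,-0.9],[-0.066,0,-0.272]],[[0.2,24.9,-0.9],[-0.066,0,-0.272]]])

```text
time: 27.05
tool_pos: [482.7, -15.7, 84.9]
tcp_rot: [180.0, 13.6, 73.2]
ft_force: [2.5, 2.4, -5.7]
finger_gap: 10.9
grip_force: 21.5
```

```bash
python3 swing.py  -.02 -.04 -.06 -.08 -.1 -.12 -.14 -.16 -.18
```

```text
[[[-0.1, 1.8, 0.0], [-0.005, 0.0, -0.019]], [[-0.3, 3.6, 0.1], [-0.009, 0.0, -0.039]], [[-0.3, 5.4, 0.1], [-0.014, 0.0, -0.058]], [[-0.4, 7.2, 0.1], [-0.019, 0.0, -0.078]], [[-0.4, 9.0, 0.1], [-0.023, 0.0, -0.097]], [[-0.4, 10.8, 0.1], [-0.028, 0.0, -0.117]], [[-0.3, 12.6, 0.1], [-0.033, 0.0, -0.136]], [[-0.2, 14.4, 0.1], [-0.038, 0.0, -0.156]], [[-0.1, 16.2, 0.0], [-0.042, 0.0, -0.175]]]
```

Emit:
jog_arm(rows=[[[-0.1,1.8,0],[-0.005,0,-0.019]],[[-0.3,3.6,0],[-0.009,0,-0.039]],[[-0.3,5.4,0],[-0.014,0,-0.058]],[[-0.4,7.2,0],[-0.019,0,-0.078]],[[-0.4,9,0],[-0.023,0,-0.097]],[[-0.4,9,0],[-0.023,0,-0.097]]])

```text
time: 27.65
tool_pos: [490.6, -18.6, 85.0]
tcp_rot: [-179.9, 13.7, 79.0]
ft_force: [0.1, 5.7, -7.1]
finger_gap: 11.3
grip_force: 21.3
```

Emit:
jog_arm(rows=[[[0,1,0],[-0.003,0,-0.012]],[[0.1,2,0],[-0.005,0,-0.023]],[[0.1,3,0],[-0.007,0,-0.034]],[[0.1,3,0],[-0.007,0,-0.034]]])

```text
time: 28.05
tool_pos: [493.0, -19.3, 85.0]
tcp_rot: [-179.7, 13.7, 80.9]
ft_force: [-3.1, 4.0, -5.2]
finger_gap: 11.2
grip_force: 21.5
```

Emit:
jog_arm(rows=[[[0,1,0],[0,0,0]],[[0,2,0],[0,0,0]],[[0,3,0],[0,0,0]],[[0,3,0],[0,0,0]]])

```text
time: 28.45
tool_pos: [495.1, -20.0, 84.8]
tcp_rot: [-179.6, 13.7, 80.9]
ft_force: [-8.0, 3.6, -1.8]
finger_gap: 11.2
grip_force: 21.8
```

Emit:
jog_arm(rows=[[[0,1,0],[0,0,0]],[[0,2,0],[0,0,0]],[[0,2,0],[0,0,0]],[[0,2,0],[0,0,0]]])

```text
time: 28.85
tool_pos: [496.5, -20.4, 84.7]
tcp_rot: [-179.5, 13.8, 80.9]
ft_force: [-11.5, 3.2, -1.4]
finger_gap: 11.4
grip_force: 22.4
```

Emit:
jog_arm(rows=[[[0,1,0],[0,0,0]],[[0,1,0],[0,0,0]],[[0,1,0],[0,0,0]],[[0,1,0],[0,0,0]]])

```text
time: 29.25
tool_pos: [497.3, -20.6, 84.6]
tcp_rot: [-179.5, 13.8, 80.9]
ft_force: [-12.6, 2.6, -0.4]
finger_gap: 11.4
grip_force: 22.8
```

Emit:
jog_arm(rows=[[[0,1,0],[0,0,0]],[[0,1,0],[0,0,0]],[[0,1,0],[0,0,0]],[[0,1,0],[0,0,0]]])

```text
time: 29.65
tool_pos: [498.1, -20.9, 84.6]
tcp_rot: [-179.5, 13.8, 80.9]
ft_force: [-13.7, 1.8, -0.8]
finger_gap: 11.2
grip_force: 23.2
```

Emit:
jog_arm(rows=[[[0,0.8,0],[0,0,0]],[[0,0.8,0],[0,0,0]],[[0,0.8,0],[0,0,0]],[[0,0.8,0],[0,0,0]]])

```text
time: 30.05
tool_pos: [498.7, -21.0, 84.6]
tcp_rot: [-179.5, 13.8, 80.9]
ft_force: [-14.5, 2.5, 1.2]
finger_gap: 11.5
grip_force: 23.7
```

Emit:
jog_arm(rows=[[[-1.7,0,4.4],[0,0.06,0]],[[-2.4,0,6.6],[0,0.09,0]],[[-3.1,0,8.8],[0,0.12,0]],[[-3.1,0,8.8],[0,0.12,0]]])

```text
time: 30.45
tool_pos: [498.1, -26.5, 76.7]
tcp_rot: [-179.5, 6.8, 80.9]
ft_force: [-11.5, 2.3, 0.4]
finger_gap: 11.4
grip_force: 22.7
```

Emit:
jog_arm(rows=[[[-0.9,0,2.2],[0,0.03,0]],[[-1.7,0,4.4],[0,0.06,0]],[[-1.7,0,4.4],[0,0.06,0]]])

```text
time: 30.75
tool_pos: [497.9, -28.8, 72.7]
tcp_rot: [-179.6, 3.4, 80.9]
ft_force: [-12.0, 0.8, 1.2]
finger_gap: 11.1
grip_force: 22.5
```

Emit:
jog_arm(rows=[[[-0.9,0,2.2],[0,0.03,0]],[[-1.6,0,4],[0,0.055,0]],[[-1.6,0,4],[0,0.055,0]]])

```text
time: 31.05
tool_pos: [497.7, -30.6, 68.8]
tcp_rot: [-179.6, 0.3, 80.9]
ft_force: [-11.2, 0.9, 1.0]
finger_gap: 11.1
grip_force: 22.3
```

Emit:
jog_arm(rows=[[[0,-1,0],[0,0,0]],[[0,-2,0],[0,0,0]],[[0,-3,0],[0,0,0]],[[0,-4,0],[0,0,0]],[[0,-5,0],[0,0,0]],[[0,-5,0],[0,0,0]],[[0,-5,0],[0,0,0]],[[0,-5,0],[0,0,0]]])

```text
time: 31.85
tool_pos: [494.7, -29.4, 69.6]
tcp_rot: [-179.8, 0.3, 80.9]
ft_force: [-6.9, -0.9, -0.5]
finger_gap: 11.6
grip_force: 21.9
```

Emit:
jog_arm(rows=[[[0,-1,0],[0,0,0]],[[0,-2,0],[0,0,0]],[[0,-3,0],[0,0,0]],[[0,-3,0],[0,0,0]],[[0,-3,0],[0,0,0]],[[0,-3,0],[0,0,0]]])

```text
time: 32.45
tool_pos: [492.9, -28.7, 69.9]
tcp_rot: [-179.9, 0.2, 80.8]
ft_force: [-0.4, -2.9, -5.8]
finger_gap: 11.2
grip_force: 21.3
```

Emit:
jog_arm(rows=[[[0,-1,0],[0,0,0]],[[0,-1,0],[0,0,0]],[[0,-1,0],[0,0,0]],[[0,-1,0],[0,0,0]]])

```text
time: 32.85
tool_pos: [492.7, -28.6, 69.9]
tcp_rot: [180.0, 0.2, 80.8]
ft_force: [4.7, -4.8, -10.9]
finger_gap: 11.2
grip_force: 20.9
```

Emit:
jog_arm(rows=[[[0,1,1],[0,0,0]],[[0,1,1],[0,0,0]],[[0,1,1],[0,0,0]]])

```text
time: 33.15
tool_pos: [493.0, -28.8, 69.5]
tcp_rot: [-179.9, 0.3, 80.8]
ft_force: [-4.7, -5.5, 0.9]
finger_gap: 11.0
grip_force: 22.0
```

Emit:
jog_arm(rows=[[[0,0,0],[0,0,0]],[[0,0,0],[0,0,0]],[[0,0,0],[0,0,0]],[[0,0,-30],[0,0,0]],[[0,0,-70],[0,0,0]],[[0,0,-110],[0,0,0]],[[0,0,-150],[0,0,0]],[[-20,0,-150],[0,0,0]],[[-40,0,-150],[0,0,0]],[[-40,0,-150],[0,0,0]]], grip=40)

```text
time: 34.15
tool_pos: [487.0, -68.8, 219.8]
tcp_rot: [180.0, 0.2, 80.8]
ft_force: [-0.0, 0.1, -0.4]
finger_gap: 40.0
grip_force: 0.0
```

```bash
python3 - <<'E'
from h import *
s,im,d=snap('wrist','w7.png');C=cloud('wrist',s,d);Z=C[...,2];print(s['tool_pos'],s['tcp_rot'],s['ft_force'])
m=(Z>60)&(Z<112)&(abs(C[...,0]-490)<30)&(abs(C[...,1]+30)<30)
for a,b in [(60,70),(70,80),(80,90),(90,100),(100,112)]:
    q=C[m&(Z>a)&(Z<=b)]
    if len(q)>3: print(a,len(q),q.min(0).round(1),q.max(0).round(1),q.mean(0).round(1))
c=np.array([580.4,.7]);a=np.radians(-5.8);M=np.array([[np.cos(a),-np.sin(a)],[np.sin(a),np.cos(a)]]);L=(C[...,:2]-c)@M
hsv=cv2.cvtColor(im,cv2.COLOR_BGR2HSV)
m=((hsv[...,0]<8)|(hsv[...,0]>172))&(hsv[...,1]>150)&(hsv[...,2]>40)
n,l,st,cc=cv2.connectedComponentsWithStats(m.astype(np.uint8))
for i in range(1,n):
    if st[i,4]>60:
        t=L[l==i]; print(cc[i],st[i],np.percentile(t,[2,98],0),np.percentile(Z[l==i],[5,50,95]))
x,y=proj('wrist',s,[[490,-20,50]])[0].astype(int)
print(x,y);y0=max(0,y-75);x0=max(0,x-100)
cv2.imwrite('pics/c5.png',cv2.resize(im[y0:y0+150,x0:x0+200],None,fx=4,fy=4,interpolation=cv2.INTER_CUBIC))
E
```

```text
[486.98090284 -68.81211271 219.75981418] [179.97916649   0.24607829  80.75898457] [-0.00417743  0.09426    -0.40319036]
60 23 [486.5 -30.4  60. ] [498.8 -22.8  69.7] [492.8 -25.1  63.3]
70 9 [488.3 -27.   70.3] [498.  -23.2  79.9] [492.7 -24.1  76.4]
80 9 [488.6 -25.7  80.6] [497.2 -23.2  88.5] [493.1 -24.   85.2]
90 14 [487.8 -26.5  90.1] [497.9 -23.   99.9] [493.1 -23.9  95.4]
100 129 [487.  -34.4 100.6] [498.3 -23.2 105.3] [492.7 -28.5 103.5]
[630.59090909  96.62626263] [620  89  20  17 198] [[278.25931304  -9.22738917]
 [301.18206052   6.35340095]] [ 6.40061088 10.70002814 12.77337015]
[348.71694915 113.06949153] [336  99  26  29 590] [[-64.262079   -15.61205158]
 [-39.68702089  10.15610059]] [46.05181342 47.48939176 48.77857555]
[351.88164251 301.04347826] [341 290  23  23 414] [[ -67.05317335 -256.16054108]
 [ -41.74170584 -228.57190645]] [33.9734446  42.09412625 43.57568506]
316 141
```

View pics/c5.png

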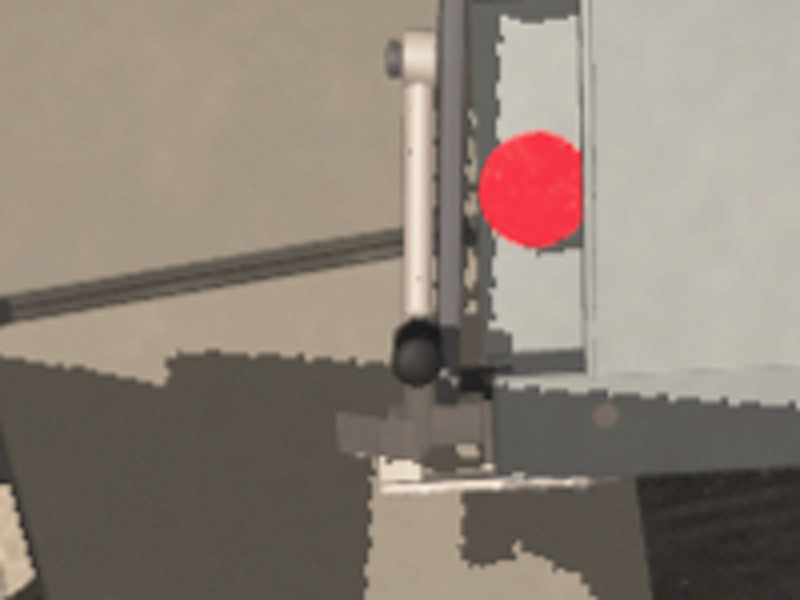

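The stem is back at its latched position and vertical, the bar end lies under the hook at (420,430), and the jar stands behind the gate at (535,190) with clearance. Nothing is touched, so I'm handing in.

```bash
python3 -c "
from bench import r
print(r.hand_in())"
```

```text
the job is handed in; nothing more can be done
None
```

I handed the job in at about 34 s: the gate is shut with its bar down behind the catch and the jar stands upright inside the locker, going by the last camera check; the interface gave no verdict.

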